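# Send the croissant box through the sprung flap of the hand-out lane

### The job

Take the small clear box with the croissant in it, set it on the open plate in front of the hand-out lane's sprung flap, and push it along the plate through the flap (not over it) until the flap has swung fully shut behind it. Leave the box standing flat in the lane, and do not disturb the empty clear box.

Things in the scene. Friction and masses are not known exactly. Their poses are not given: they have to be found in the camera images.
- croissant_box: The box to send: a rigid closed clear food box, 100 mm long (its x) x 60 mm wide (its y) x 48 mm high, about 150 g, with a brown croissant lying inside. It stands on the table; its origin is the centre of its underside. It is firm enough to be gripped across its 60 mm width.
- empty_box: A bystander: an empty clear food box, 90 x 75 x 60 mm, light (60 g), standing on the table. Origin: centre of its underside.
- lane: Lane fixed to the table: pale plate 6 mm thick, 150 wide. Origin: on the table under the middle of the shut flap; x = push direction, y across. Plate open from x -160 to 0 mm (set the box here); from 0 to 269 mm aluminium walls, 120 mm apart inside, 50 mm high over the table, and an end wall. No roof. Doorway posts at x 0: inner faces at y +-54.5 mm, tops 68 mm over the table.
- flap (a joint): Dark grey upright leaf across the lane's doorway, 106 mm long, 4 mm thick, 9 to 62 mm over the table, hinged on an upright axis at lane x 0, y 54 mm. Swings only to lane +x; a light spring shuts it (1 to 3 N opens it). 0 rad = shut across the lane, 1.57 = open along the +y wall. It can shut only once the box's rear end is over 110 mm past the doorway and nothing else is in its way.
Not all that is in view belongs to the job. Leave any purple look-alike of the croissant_box alone.

How it is judged:
On the way, in this order (a step that is already met when the one before it is completed fails the run):
1. the croissant box is set down on the open plate in front of the flap (x of croissant_box in the frame of lane between -0.16 and -0.035 m and y of croissant_box in the frame of lane between -0.07 and 0.07 m and z of croissant_box in the frame of lane below 0.015 m), for 0.1 s.
2. the croissant box, low on the plate, is in the doorway and holds the flap open (value of joint flap above 0.5 rad and x of croissant_box in the frame of lane between -0.035 and 0.11 m and z of croissant_box in the frame of lane below 0.026 m), for 0.1 s.
At the end, for the whole second after the job is handed in: The croissant box stands flat (within 10 degrees) and still on the plate inside the walled part of the lane, its centre 130 to 250 mm past the doorway, and the flap is shut behind it (within 0.12 rad). The empty box is where it was (within 30 mm) (x of croissant_box in the frame of lane between 0.13 and 0.25 m and y of croissant_box in the frame of lane between -0.06 and 0.06 m and z of croissant_box in the frame of lane below 0.015 m and angle between croissant_box's own z axis and vertical below 0.17 rad and linear speed of croissant_box below 0.02 m/s and value of joint flap below 0.12 rad); the robot touches nothing.
It fails at once if the empty box is moved by more than 30 mm (distance of empty_box from where it was at the start of the episode above 0.03 m).
It also fails if it takes over 48 s, if anything falls off the work surface, if the arm or the gripper's body presses on something with over 40 N, if the wrist force passes 120 N, or if a joint passes its speed limit or range.

### The arm

A 6-joint arm with a two-finger parallel gripper is mounted at the origin on the work surface. World frame = base frame: x ahead of the robot, y to its left, z up, the work surface at z = 0. Lengths are in m, angles in rad, forces in N, time in s.
With the tool pointing down it reaches from about 0.35 to 0.775 m from the base axis. Payload 7.3 kg.
Tool frame: the origin (TCP) lies on the mounting face of the last link; the fingertips stand 178 mm ahead of it and the grasp point (between the pads) lies 159 mm ahead of it (ctrl.tips_ahead is the distance from the TCP to the fingertips, in m); z points along the fingers, y is the line along which they close (so a half turn about z gives the same grasp; the last joint's range is limited). The gripper opens to 92 mm and grips with 3 to 60 N. Pads are 19 mm wide; open, the fingers measure 130 mm over their backs; the gripper's body (75 mm by 190 mm) begins 47 mm behind the grasp point.
Start: joints at [-1.434, 0.342, 1.524, -0, 1.275, -0.146], TCP at [0.147, -0.504, 0.405] pointing down, gripper open.
Joint ranges: [-2.53, 2.53], [-0.77, 2.02], [0.04, 2.7], [-1, 4.14], [0.28, 2.66], [-3.11, 3.11]. Speed limits (rad/s): [2.57, 2.57, 3.14, 3.14, 3.14, 3.14].

### API

Orientations are given as a rotation vector (axis times angle).
In Python, from workcell import ctrl gives the robot as it stands. The module is installed in compiled form; this text tells all that it offers.
- The arm moves only by the tool play_rows, never from a script. Its argument "moves" is one flat list of numbers, 6 for each row, row after row: the shift along the tool's x, y, z in cm, then the turn, a rotation vector about the tool's x, y, z in rad. In form: [tx, ty, tz, ax, ay, az, tx, ty, tz, ax, ay, az, ...]. A call has 1 to 20 rows; each row shifts and turns the commanded pose from where the row before left it, along the tool's axes as they then stand; what a row does not reach is not made up. A row lasts 1/10 s, in which the tool goes at most 50 mm and 8.59 degrees, less where a joint would pass 70% of its speed; a pose out of reach is approached as far as the arm can. A call is refused whole if a number of a shift passes 5 or a number of a turn 0.15, either way. A call with a gripper value outside its range is refused whole. "claw" is the finger opening in cm, from 0 to 9.18, set as the call begins (left out, the last holds). The fingers move at their own pace and stop on an object; "squeeze" is the grip in N (left out, the last holds). Time passes only in rows, so rows that do not move let the fingers close. It gives the time, the measured TCP pose, the force, the opening and the grip force at its end, in the units of the state.
- ctrl.state(): the state, without advancing time (a new reading comes with each control period).
- ctrl.snapshot(name): name is "side" or "top"; returns a dict with "img" (400x640x3 uint8, red, green, blue), "mtx" (3x3 intrinsics, pixels), "dist" ([k1, k2, p1, p2, k3] as OpenCV has them; the pictures are not rectified), "rvec" (rotation vector, rad) and "tvec" (3), from world to camera coordinates, as OpenCV has them. Camera axes: x right, y down, z forward; pixel columns grow to the right and rows downward; lengths in m; the calibration is good to about 2 mm. A picture is of the moment at which its call begins. There is no depth.
- ctrl.finish_job(): hands the job in; it is judged then, once.
The state is a dict: "t": time; "joint_pos": joint angles; "qd": joint speeds; "joint_torque": joint torques, N m; "tool_pos": TCP position; "eef_rot": TCP orientation; "wrist_force": force on the tool from outside, world axes, zero at the start; "wrist_torque": the same for the moment, N m; "finger_gap": opening from 0.0 (shut) to 1.0 (fully open); "grasp_force": force on a finger pad.
Only numpy, scipy, OpenCV 4.12 (cv2) and the standard library are available. Lean on these libraries where they do the work, as an engineer would, in place of code of your own. Each camera call takes 0.05 s, during which the arm holds its last target. There are 200 camera calls.

## Working session

There is one attempt and no reset: what is moved stays moved. The work goes in short steps, Python scripts to look and compute and a tool call to move; the robot and the scene stay as the last step left them, time stands still between calls to the robot, and variables do not carry over. Pictures are saved under pics/ and viewed, at most 12 in all, crops included, and the job is handed in when it is done.

Besides the shell and the picture viewer there is one more tool, called after "Emit:" as a command line: name --argument value ..., lists and objects as JSON in quotes. play_rows: Moves the arm, as the interface text tells. Its arguments: {"type":"object","properties":{"moves":{"type":"array"},"claw":{"type":"number"},"squeeze":{"type":"number"}},"required":["moves"]}

```bash
mkdir -p pics; cat > h.py <<'E'
import numpy as np, cv2
from workcell import ctrl
def snap(n,f=None):
    s=ctrl.snapshot(n)
    if f: cv2.imwrite('pics/'+f,s['img'][:,:,::-1])
    return s
def ray(s,px,z):
    p=cv2.undistortPoints(np.array([[px]],float),s['mtx'],s['dist']).ravel()
    R=cv2.Rodrigues(np.array(s['rvec'],float))[0];t=np.array(s['tvec'],float).ravel()
    c=-R.T@t;d=R.T@np.array([p[0],p[1],1]);return c+d*(z-c[2])/d[2]
def proj(s,P):
    return cv2.projectPoints(np.array(P,float).reshape(-1,3),np.array(s['rvec'],float),np.array(s['tvec'],float),s['mtx'],s['dist'])[0].reshape(-1,2)
E
python3 - <<'E'
from h import *
import pickle
a=snap('top','top0.png');b=snap('side','side0.png')
pickle.dump((a,b),open('s0.pkl','wb'));print(ctrl.state())
E
```

```text
{'t': 0.1, 'joint_pos': array([-1.43398538e+00,  3.42645005e-01,  1.52493115e+00,  2.73659206e-06,
        1.27540309e+00, -1.46000586e-01]), 'qd': array([ 1.83107473e-03, -2.49018805e-03, -3.98246121e-03, -1.90536551e-03,
       -7.75729597e-04,  6.55883044e-05]), 'joint_torque': array([ 9.32306648e-04, -4.32004774e+01, -2.44695836e+01,  7.18101743e-02,
        5.25977102e-02, -5.88704552e-05]), 'tool_pos': array([ 0.14650895, -0.50401307,  0.4041151 ]), 'eef_rot': array([-3.10886340e+00, -4.42563664e-01, -1.41130558e-05]), 'wrist_force': array([-0.55372523,  0.39511777,  0.4601577 ]), 'wrist_torque': array([ 0.00640318, -0.01321437, -0.01490928]), 'grasp_force': 0.0, 'finger_gap': 0.9972758122383647}
```

View pics/top0.png

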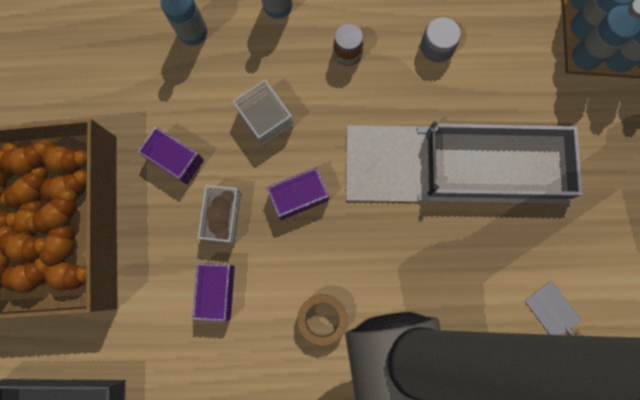

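View pics/side0.png

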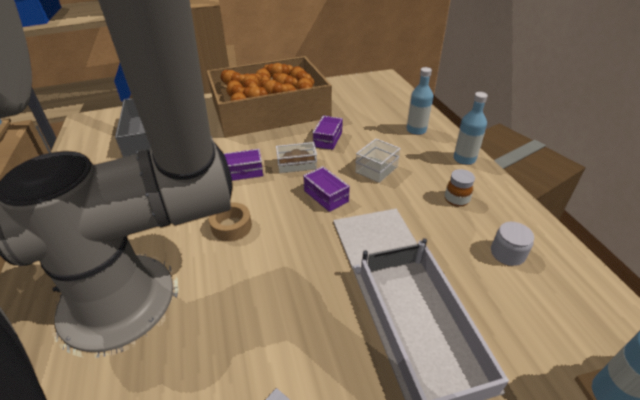

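The top view shows these candidates:
- Clear box with a brown croissant at (219,214).
- Empty clear box at (263,111).
- Purple look-alikes at (171,155), (298,193) and (213,292).

I choose (219,214). The lane's open plate spans about x 347–430, and the flap is at column ~432. Next is a close crop to check the choice.

```bash
python3 - <<'E'
from h import *
import pickle
a,b=pickle.load(open('s0.pkl','rb'))
im=a['img'][:,:,::-1]
c1=cv2.resize(im[175:255,185:265],None,fx=5,fy=5,interpolation=cv2.INTER_CUBIC)
c2=cv2.resize(im[110:215,335:595],None,fx=3,fy=3,interpolation=cv2.INTER_CUBIC)
o=np.zeros((400,400+0,3),np.uint8)
cv2.imwrite('pics/c1.png',c1);cv2.imwrite('pics/c2.png',c2)
for n,p,z in [('boxtop',(219,214),.048),('plateTL',(347,126),.006),('plateBL',(347,201),.006),('lane end TR',(578,125),.05),('lane BR',(579,197),.05),('empty',(263,111),.06),('p1',(171,155),.048),('p2',(298,193),.048),('p3',(213,292),.048)]:
    print(n,ray(a,p,z).round(4))
R=cv2.Rodrigues(np.array(a['rvec'],float))[0];print(-R.T@np.array(a['tvec']).ravel())
E
```

```text
boxtop [0.4279 0.3157 0.048 ]
plateTL [0.6041 0.0755 0.006 ]
plateBL [0.4543 0.0797 0.006 ]
lane end TR [ 0.5831 -0.3608  0.05  ]
lane BR [ 0.4446 -0.3466  0.05  ]
empty [0.6192 0.2339 0.06  ]
p1 [0.5418 0.4087 0.048 ]
p2 [0.4638 0.1707 0.048 ]
p3 [0.2876 0.3243 0.048 ]
[0.29137196 0.11498971 0.93505265]
```

View pics/c1.png

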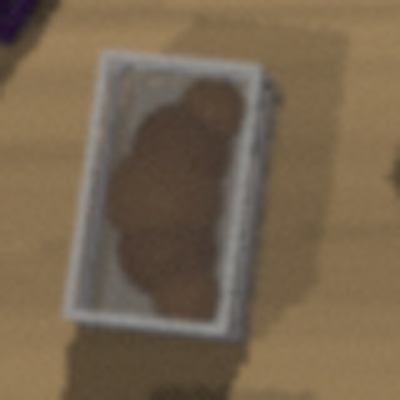

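View pics/c2.png

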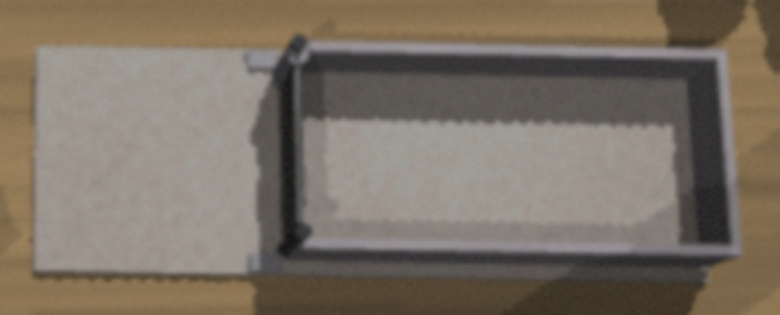

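The crop at (219,214) shows a clear-sided box with a brown croissant, so the choice is confirmed. The lane crop shows the plate edge at left, the dark shut flap at crop column ~290, and a doorway post at each end. Next I measure the poses.

```bash
python3 - <<'E'
from h import *
import pickle
a,b=pickle.load(open('s0.pkl','rb'))
c=lambda p,k,o:((p[0]+.5)/k-.5+o[0],(p[1]+.5)/k-.5+o[1])
B=np.array([ray(a,c(p,5,(185,175)),.048) for p in [(103,52),(264,64),(228,333),(67,318)]])[:,:2]
print(B.round(4),B.mean(0)); 
print('len',np.linalg.norm(B[0]-B[3]),np.linalg.norm(B[1]-B[2]),'wid',np.linalg.norm(B[0]-B[1]),np.linalg.norm(B[3]-B[2]))
for i,j in((3,0),(2,1),(0,1),(3,2)):
    d=B[j]-B[i];print(np.degrees(np.arctan2(d[1],d[0])))
L=lambda p,z:ray(a,c(p,3,(335,110)),z)[:2]
for n,p,z in [('pTL',(36,46),.006),('pBL',(36,272),.006),('wTL',(310,41),.05),('wTR',(726,49),.05),('wBR',(741,253),.05),('wBL',(310,250),.05),('postT',(298,42),.068),('postB',(294,242),.068),('flaptopmid',(291,140),.062)]:
    print(n,L(p,z).round(4))
# lane fit from plate-left corners + wall right corners
p=(L((36,46),.006)+L((36,272),.006))/2; q=(L((726,49),.05)+L((741,253),.05))/2
d=(q-p)/np.linalg.norm(q-p);print('mid',p,q,np.linalg.norm(q-p),d,np.degrees(np.arctan2(d[1],d[0])),'origin',p+.16*d)
E
```

```text
[[0.4827 0.3424]
 [0.4768 0.2824]
 [0.3777 0.2944]
 [0.3843 0.3534]] [0.43037324 0.31812583]
len 0.0990083956296945 0.09977494295273667 wid 0.06027159306819529 0.059311528031193085
-6.37349550224832
-6.9218335947658725
-95.62007397132042
-96.34398224214769
pTL [0.6062 0.0761]
pBL [0.4556 0.0803]
wTL [ 0.5909 -0.0937]
wTR [ 0.5812 -0.358 ]
wBR [ 0.4502 -0.3523]
wBL [ 0.4578 -0.0853]
postT [ 0.5843 -0.082 ]
postB [ 0.4595 -0.072 ]
flaptopmid [ 0.5239 -0.0752]
mid [0.53088921 0.07822042] [ 0.51566097 -0.3551172 ] 0.4336051106739761 [-0.03512006 -0.9993831 ] -92.01264493679747 origin [ 0.52527    -0.08168088]
```

```bash
cat >> h.py <<'E'
from scipy.spatial.transform import Rotation as Ro
def yaw(s): x=Ro.from_rotvec(s['eef_rot']).as_matrix()[:,0]; return np.degrees(np.arctan2(x[1],x[0]))
def deltas(pts,s=None):
    s=s or ctrl.state(); R=Ro.from_rotvec(s['eef_rot']).as_matrix(); p=np.array(s['tool_pos'])
    print('yaw',yaw(s).round(2),'pos',p.round(4))
    for q in pts: print(q,'tool cm',(100*R.T@(np.array(q)-p)).round(2)); p=np.array(q)
E
python3 -c "
from h import *
deltas([(.45,-.1,.34),(.4304,.3181,.29)])"
```

```text
yaw 16.2 pos [ 0.1465 -0.504   0.4041]
(0.45, -0.1, 0.34) tool cm [ 40.42 -30.32   6.46]
(0.4304, 0.3181, 0.29) tool cm [  9.78 -40.69   5.06]
```

Emit:
play_rows --moves '[2,-1.5,0.5,0,0,0,3.5,-2.6,0.5,0,0,0,3.5,-2.6,0.6,0,0,0,3.5,-2.6,0.6,0,0,0,3.5,-2.6,0.6,0,0,0,3.5,-2.6,0.6,0,0,0,3.5,-2.6,0.6,0,0,0,3.5,-2.6,0.6,0,0,0,3.5,-2.6,0.6,0,0,0,3.5,-2.6,0.6,0,0,0,3.5,-2.6,0.6,0,0,0,3.4,-2.8,0.0,0,0,0]' --claw 9

```text
t: 1.3
tool_pos: [0.4506, -0.0987, 0.3398]
eef_rot: [-3.11, -0.443, 0.002]
wrist_force: [0.2, -0.3, -0.6]
finger_gap: 0.979
grasp_force: 0.0
```

Emit:
play_rows --moves '[0.8,-3.4,0.4,0,0,0,0.8,-3.4,0.4,0,0,0,0.8,-3.4,0.4,0,0,0,0.8,-3.4,0.4,0,0,0,0.8,-3.4,0.4,0,0,0,0.8,-3.4,0.4,0,0,0,0.8,-3.4,0.4,0,0,0,0.8,-3.4,0.4,0,0,0,0.8,-3.4,0.4,0,0,0,0.8,-3.4,0.4,0,0,0,0.8,-3.4,0.4,0,0,0,0.8,-2.5,0.4,0,0,0,0,0,0,0,0,0.13,0,0,0,0,0,0.13,0,0,0,0,0,0.134,0,0,0,0,0,0]'

```text
t: 2.9
tool_pos: [0.4306, 0.3096, 0.2922]
eef_rot: [3.136, -0.176, -0.001]
wrist_force: [0.1, 0.2, 0.0]
finger_gap: 0.979
grasp_force: 0.0
```

```bash
python3 -c "
from h import *
deltas([(.4304,.3181,.27),(.4304,.3181,.187)])"
```

```text
yaw -6.42 pos [0.4306 0.3096 0.2922]
(0.4304, 0.3181, 0.27) tool cm [-0.11 -0.85  2.22]
(0.4304, 0.3181, 0.187) tool cm [ 0.01 -0.01  8.3 ]
```

Emit:
play_rows --moves '[-0.1,-0.8,1.5,0,0,0,0,0,1.5,0,0,0,0,0,1.5,0,0,0,0,0,1.5,0,0,0,0,0,1.5,0,0,0,0,0,1.5,0,0,0,0,0,1.0,0,0,0,0,0,0.5,0,0,0,0,0,0,0,0,0]'

```text
t: 3.8
tool_pos: [0.4305, 0.3176, 0.1868]
eef_rot: [3.136, -0.173, -0.002]
wrist_force: [0.5, 0.6, 0.1]
finger_gap: 0.982
grasp_force: 0.0
```

Emit:
play_rows --moves '[0,0,0,0,0,0,0,0,0,0,0,0,0,0,0,0,0,0,0,0,0,0,0,0,0,0,0,0,0,0,0,0,0,0,0,0,0,0,0,0,0,0,0,0,0,0,0,0]' --claw 5 --squeeze 15

```text
t: 4.6
tool_pos: [0.4309, 0.3177, 0.1882]
eef_rot: [-3.136, 0.175, -0.002]
wrist_force: [0.0, 2.3, 5.2]
finger_gap: 0.653
grasp_force: 15.0
```

Emit:
play_rows --moves '[0,0,-1,0,0,0,0,0,-2,0,0,0,0,0,-2,0,0,0,0,0,-2,0,0,0,0,0,-2,0,0,0,0,0,0,0,0,-0.14,0,0,0,0,0,-0.14,0,0,0,0,0,-0.14,0,0,0,0,0,-0.14,0,0,0,0,0,-0.14,0,0,0,0,0,-0.14,0,0,0,0,0,-0.14,0,0,0,0,0,-0.14,0,0,0,0,0,-0.14,0,0,0,0,0,-0.14,0,0,0,0,0,-0.14,0,0,0,0,0,-0.11,0,0,0,0,0,0]'

```text
t: 6.4
tool_pos: [0.4304, 0.3173, 0.2776]
eef_rot: [-2.256, -2.187, 0.002]
wrist_force: [-0.0, -0.0, -1.5]
finger_gap: 0.652
grasp_force: 15.0
```

```bash
python3 -c "
from h import *
deltas([(.5165,.02,.27),(.5165,.02,.195)]);s=ctrl.state();print(s['joint_pos'],s['finger_gap'],s['grasp_force'])"
```

```text
yaw 88.22 pos [0.4304 0.3173 0.2776]
(0.5165, 0.02, 0.27) tool cm [-29.45   9.53   0.77]
(0.5165, 0.02, 0.195) tool cm [0.01 0.01 7.5 ]
[ 4.91960945e-01  4.95239073e-01  1.66832733e+00 -3.37896742e-04
  9.79427833e-01  5.23237462e-01] 0.6517477372930435 14.99707818031311
```

Emit:
play_rows --moves '[-1.5,0.5,0,0,0,0,-3,1,0,0,0,0,-3,1,0,0,0,0,-3,1,0,0,0,0,-3,1,0,0,0,0,-3,1,0,0,0,0,-3,1,0,0,0,0,-3,1,0,0,0,0,-3,1,0,0,0,0,-2.5,0.7,0,0,0,0,-1.4,0.3,0.8,0,0,0,0,0,1,0,0,0,0,0,1.5,0,0,0,0,0,1.5,0,0,0,0,0,1,0,0,0,0,0,0,0,0,0,0,0,0,0,0,0]'

```text
t: 8.1
tool_pos: [0.5161, 0.0211, 0.2196]
eef_rot: [-2.256, -2.186, 0.001]
wrist_force: [-0.2, -0.7, -1.7]
finger_gap: 0.652
grasp_force: 15.0
```

```bash
python3 -c "
from h import *
deltas([(.5165,.02,.196)]);snap('side','side1.png')"
```

```text
yaw 88.18 pos [0.5161 0.0211 0.2196]
(0.5165, 0.02, 0.196) tool cm [-0.11  0.04  2.36]
```

View pics/side1.png

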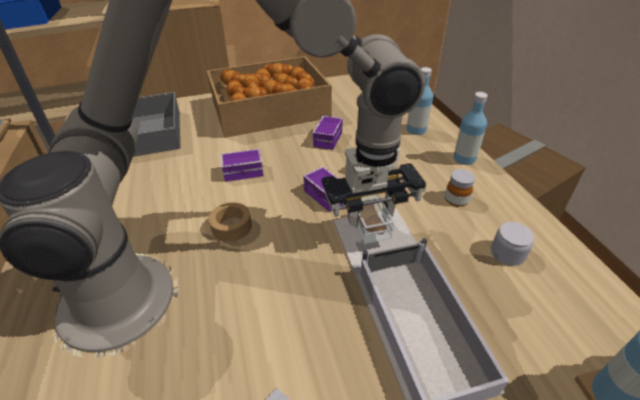

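The box is gripped just above the open plate, at about (376,222), in line with the doorway. I lower and release it.

Emit:
play_rows --moves '[-0.1,0,1,0,0,0,0,0,0.8,0,0,0,0,0,0.4,0,0,0,0,0,0.3,0,0,0,0,0,0,0,0,0,0,0,0,0,0,0]'

```text
t: 8.75
tool_pos: [0.5162, 0.0196, 0.1947]
eef_rot: [2.257, 2.186, -0.0]
wrist_force: [-0.1, -0.1, -1.8]
finger_gap: 0.647
grasp_force: 15.0
```

Emit:
play_rows --moves '[0,0,0,0,0,0,0,0,0,0,0,0,0,0,0,0,0,0,0,0,0,0,0,0,0,0,0,0,0,0,0,0,0,0,0,0]' --claw 9

```text
t: 9.35
tool_pos: [0.5162, 0.0196, 0.1948]
eef_rot: [2.257, 2.186, 0.0]
wrist_force: [-0.2, 0.4, -0.0]
finger_gap: 0.98
grasp_force: 0.0
```

Emit:
play_rows --moves '[0,0,-1,0,0,0,0,0,-2,0,0,0,0,0,-2,0,0,0,0,0,-2,0,0,0,2,0,-1,0,0,0,2,0,0,0,0,0,2,0,0,0,0,0,1.5,0.2,0,0,0,0,1,0.1,0,0,0,0,0,0,0,0,0,0]'

```text
t: 10.35
tool_pos: [0.522, 0.1055, 0.2748]
eef_rot: [2.255, 2.187, 0.0]
wrist_force: [0.5, -0.6, 0.2]
finger_gap: 0.98
grasp_force: 0.0
```

```bash
python3 -c "
from h import *
deltas([]);s=snap('top');im=s['img'][80:260,230:600,::-1]
cv2.imwrite('pics/top2.png',cv2.resize(im,None,fx=2,fy=2,interpolation=cv2.INTER_CUBIC))"
```

```text
yaw 88.25 pos [0.522  0.1055 0.2748]
```

View pics/top2.png

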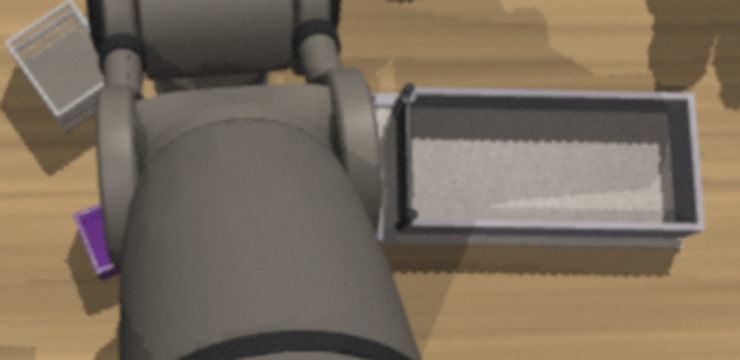

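The top view shows the arm hiding the placed box, the flap still shut at crop (405,155), and the empty box undisturbed at crop (60,60). I trust the release pose, which puts the box at lane x ≈ -0.10, y ≈ -0.012. Next I lower two part-closed fingers behind it for a two-point push that resists yaw.

Emit:
play_rows --moves '[-1.2,0,0,0,0,0,0,0,0,0,0,0,0,0,0,0,0,0,0,0,0,0,0,0,0,0,1,0,0,0,0,0,1.5,0,0,0,0,0,1.5,0,0,0,0,0,1.5,0,0,0,0,0,1.2,0,0,0,0,0,0.7,0,0,0,0,0,0.3,0,0,0,0,0,0,0,0,0]' --claw 3.6

```text
t: 11.6
tool_pos: [0.5215, 0.0925, 0.1975]
eef_rot: [-2.257, -2.186, 0.0]
wrist_force: [0.5, -0.2, -0.3]
finger_gap: 0.395
grasp_force: 0.0
```

Emit:
play_rows --moves '[-0.5,0,0,0,0,0,-0.6,0,0,0,0,0,-0.6,0,0,0,0,0,-0.6,0,0,0,0,0,-0.6,0,0,0,0,0,-0.6,0,0,0,0,0,-0.6,0,0,0,0,0,-0.6,0,0,0,0,0,-0.6,0,0,0,0,0,-0.6,0,0,0,0,0]'

```text
t: 12.6
tool_pos: [0.5196, 0.0331, 0.1977]
eef_rot: [-2.257, -2.186, 0.0]
wrist_force: [0.1, 2.2, 1.7]
finger_gap: 0.394
grasp_force: 1.3
```

```bash
python3 -c "
from h import *
deltas([]);s=snap('side');im=s['img'][120:300,260:480,::-1]
cv2.imwrite('pics/side3.png',cv2.resize(im,None,fx=3,fy=3,interpolation=cv2.INTER_CUBIC))"
```

```text
yaw 88.16 pos [0.5196 0.0331 0.1977]
```

View pics/side3.png

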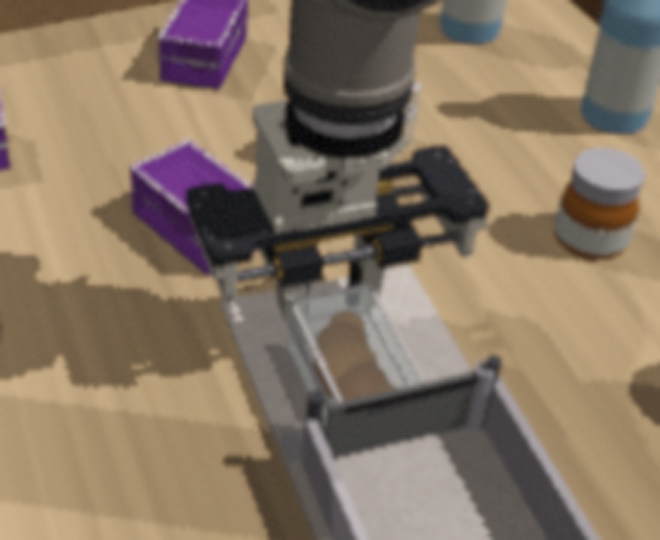

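The side view shows the box flat on the plate, its front just at the flap (crop ~(370,400)) and inside both posts, with both fingers against its rear. I push on.

Emit:
play_rows --moves '[-0.6,0,0,0,0,0,-0.6,0,0,0,0,0,-0.6,0,0,0,0,0,-0.6,0,0,0,0,0,-0.6,0,0,0,0,0,-0.6,0,0,0,0,0,-0.6,0,0,0,0,0,-0.6,0,0,0,0,0,-0.6,0,0,0,0,0,-0.6,0,0,0,0,0]'

```text
t: 13.65
tool_pos: [0.5176, -0.027, 0.1976]
eef_rot: [-2.257, -2.186, 0.0]
wrist_force: [-0.9, 1.4, 0.2]
finger_gap: 0.391
grasp_force: 0.7
```

```bash
python3 -c "
from h import *
deltas([]);print(ctrl.state()['wrist_force']);s=snap('side');im=s['img'][150:330,280:500,::-1]
cv2.imwrite('pics/side4.png',cv2.resize(im,None,fx=3,fy=3,interpolation=cv2.INTER_CUBIC))"
```

```text
yaw 88.16 pos [ 0.5176 -0.027   0.1976]
[-0.89856716  1.41797543  0.21416133]
```

View pics/side4.png

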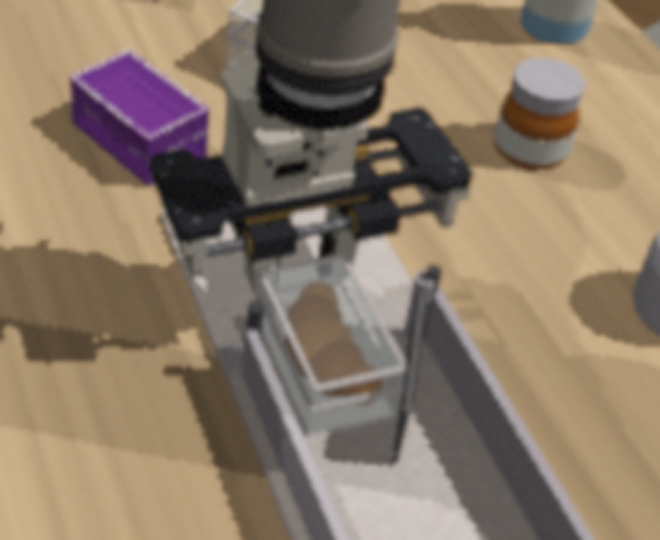

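The flap is swung well open along the +y side, leaf at crop (415,370), held by the box. The box sits straight and low in the doorway, so I keep pushing.

Emit:
play_rows --moves '[-0.6,0,0,0,0,0,-0.6,0,0,0,0,0,-0.6,0,0,0,0,0,-0.6,0,0,0,0,0,-0.6,0,0,0,0,0,-0.6,0,0,0,0,0]'

```text
t: 14.3
tool_pos: [0.5165, -0.063, 0.1977]
eef_rot: [2.257, 2.185, -0.0]
wrist_force: [-0.7, 1.0, -0.3]
finger_gap: 0.395
grasp_force: 0.6
```

Emit:
play_rows --moves '[-0.6,0,0,0,0,0,-0.6,0,0,0,0,0,-0.6,0,0,0,0,0,-0.6,0,0,0,0,0,-0.6,0,0,0,0,0,-0.6,0,0,0,0,0,-0.6,0,0,0,0,0,-0.6,0,0,0,0,0]'

```text
t: 15.1
tool_pos: [0.515, -0.1109, 0.1977]
eef_rot: [2.257, 2.186, -0.0]
wrist_force: [0.0, 1.3, -0.6]
finger_gap: 0.392
grasp_force: 0.5
```

```bash
python3 -c "
from h import *
deltas([]);s=snap('side');im=s['img'][190:390,300:520,::-1]
cv2.imwrite('pics/side5.png',cv2.resize(im,None,fx=3,fy=3,interpolation=cv2.INTER_CUBIC))"
```

```text
yaw 88.17 pos [ 0.515  -0.1109  0.1977]
```

View pics/side5.png

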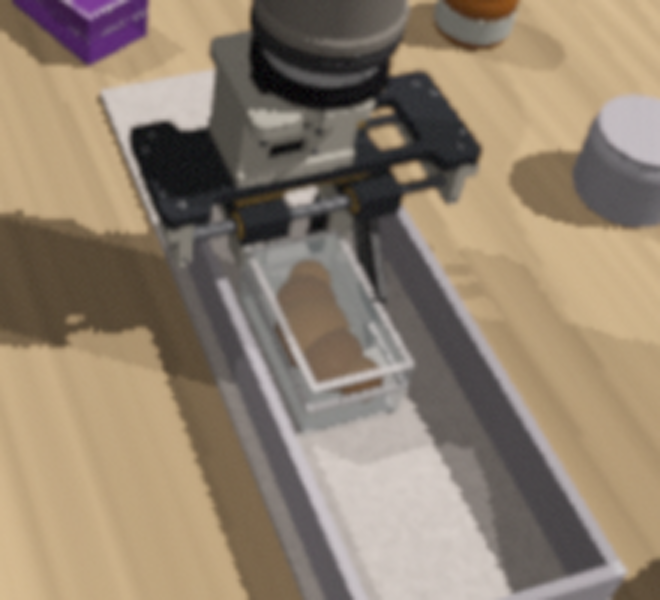

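The box is inside the walls, flat and straight, and the flap's tip rests along its side at crop (378,290). I push the remaining ~10 cm.

Emit:
play_rows --moves '[-0.6,0,0,0,0,0,-0.6,0,0,0,0,0,-0.6,0,0,0,0,0,-0.6,0,0,0,0,0,-0.6,0,0,0,0,0,-0.6,0,0,0,0,0,-0.6,0,0,0,0,0,-0.6,0,0,0,0,0,-0.6,0,0,0,0,0]'

```text
t: 16.05
tool_pos: [0.5133, -0.1648, 0.1977]
eef_rot: [2.257, 2.186, -0.0]
wrist_force: [-0.3, 2.0, 0.7]
finger_gap: 0.39
grasp_force: 1.0
```

Emit:
play_rows --moves '[-0.6,0,0,0,0,0,-0.6,0,0,0,0,0,-0.6,0,0,0,0,0,-0.6,0,0,0,0,0,-0.6,0,0,0,0,0,-0.6,0,0,0,0,0,-0.6,0,0,0,0,0,-0.5,0,0,0,0,0,-0.3,0,0,0,0,0,0,0,0,0,0,0,0,0,0,0,0,0]'

```text
t: 17.15
tool_pos: [0.5117, -0.2144, 0.1977]
eef_rot: [2.257, 2.185, -0.0]
wrist_force: [-1.1, -0.3, -0.3]
finger_gap: 0.395
grasp_force: 0.0
```

```bash
python3 -c "
from h import *
deltas([]);s=snap('side');im=s['img'][200:400,320:530,::-1]
cv2.imwrite('pics/side6.png',cv2.resize(im,None,fx=3,fy=3,interpolation=cv2.INTER_CUBIC))"
```

```text
yaw 88.16 pos [ 0.5117 -0.2144  0.1977]
```

View pics/side6.png

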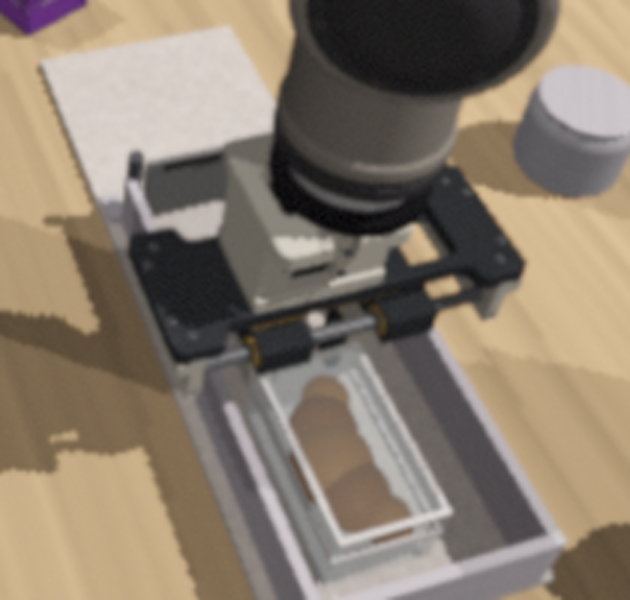

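The side view shows the flap already shut behind the gripper at crop (190,175), and the box flat in the lane just short of the end wall. I lift straight out and check from the top.

Emit:
play_rows --moves '[0.3,0,0,0,0,0,0,0,-1,0,0,0,0,0,-2,0,0,0,0,0,-2.5,0,0,0,0,0,-2.5,0,0,0,0,0,-2.5,0,0,0,0,0,-2.5,0,0,0,0,0,-2,0,0,0,-2,-1.5,0,0,0,0,-3,-1.5,0,0,0,0,-3,-1.5,0,0,0,0,-3,-1.5,0,0,0,0,-3,-1.5,0,0,0,0,-3,-1.5,0,0,0,0,-3,-1.5,0,0,0,0,-2,-1,0,0,0,0,0,0,0,0,0,0,0,0,0,0,0,0]'

```text
t: 19.0
tool_pos: [0.3897, -0.4273, 0.3481]
eef_rot: [2.258, 2.185, 0.001]
wrist_force: [0.3, -0.1, -0.1]
finger_gap: 0.393
grasp_force: 0.0
```

```bash
python3 -c "
from h import *
deltas([]);s=snap('top');im=s['img'][80:260,220:620,::-1]
cv2.imwrite('pics/top7.png',cv2.resize(im,None,fx=2,fy=2,interpolation=cv2.INTER_CUBIC))"
```

```text
yaw 88.12 pos [ 0.3897 -0.4273  0.3481]
```

View pics/top7.png

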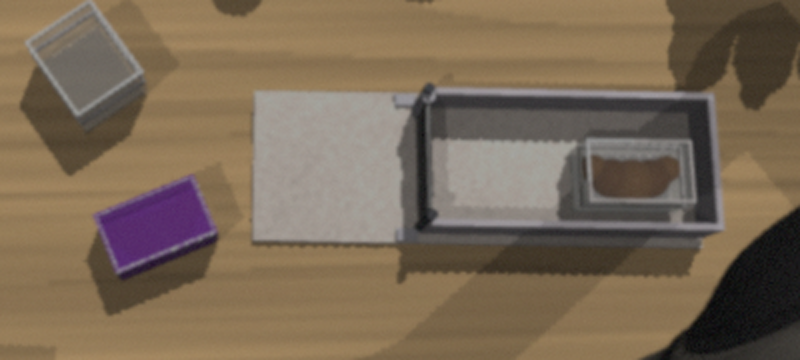

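The flap is shut (crop column 425), the croissant box stands flat in the lane (crop centre ~(640,172)), and the empty box has not moved. I hand the job in.

```bash
python3 -c "
from h import *
print(ctrl.finish_job())"
```

```text
the job is handed in; nothing more can be done
None
```

The croissant box was set on the plate and pushed through the flap. In the last picture before hand-in it stood flat about 190 mm past the doorway, with the flap shut behind it and the empty box unmoved; the job is handed in, but no verdict came back.

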